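# Seal a cork sample in the lock-collar pot

## Robot

A 7-joint arm with a two-finger parallel gripper is mounted at the origin on the work surface; the furniture and walls round the work are solid. World frame = base frame: x ahead of the robot, y to its left, z up, the work surface at z = 0. Lengths are in m, angles in degrees, forces in N, time in s.
With the tool pointing down it reaches from about 0.425 to 0.825 m from the base axis. Payload 3.6 kg.
Tool frame: the origin (TCP) lies midway between the tips of the shut fingers; the grasp point (between the pads) lies 19 mm behind it; z points along the fingers, y is the line along which they close (so a half turn about z gives the same grasp; the last joint's range is limited). The gripper opens to 93 mm and grips with 3 to 60 N. Pads are 15 mm wide; open, the fingers measure 128 mm over their backs; the gripper's body (75 mm by 188 mm) begins 65 mm behind the grasp point.
Start: joints at [-72.909, 35.231, -0.722, 81.555, 0.464, 63.22, -2.315], TCP at [0.207, 0.616, 0.219] pointing down, gripper open.
Joint ranges: [-178.69, 178.69], [-17.37, 117.87], [-77.05, 75.6], [15.02, 138.74], [-78.02, 258.01], [0.78, 113.62], [-162.83, 162.83]. Speed limits (degrees/s): [159.86, 159.86, 180, 180, 180, 180, 180].

## Interface

Orientations are given as a 3x3 rotation matrix whose columns are the frame's x, y, z axes.
In Python, from rig import ctrl gives the robot as it stands. The module is installed in compiled form; this text tells all that it offers.
- The arm moves only by the tool jog_arm, never from a script. Its arguments are lists of equal length, an entry for each row: "jaw": the closure in counts, from 0 (fully open) to 255 (shut); "translation": the shift along the tool's x, y, z in mm, a list of three; "dr": the turn, a rotation vector about the tool's x, y, z in rad, a list of three. In form: {"jaw": [jaw, ...], "translation": [[dx, dy, dz], ...], "dr": [[ax, ay, az], ...]}. A call has 1 to 20 rows; each row shifts and turns the commanded pose from where the row before left it, along the tool's axes as they then stand; what a row does not reach is not made up. A row lasts 1/10 s, in which the tool goes at most 50 mm and 8.59 degrees, less where a joint would pass 70% of its speed; a pose out of reach is approached as far as the arm can. A call with a gripper value outside its range is refused whole. The fingers move at their own pace and stop on an object; "grip_force" is the grip in N (left out, the last holds). Time passes only in rows, so rows that do not move let the fingers close. It gives the time, the measured TCP pose, the force, the opening and the grip force at its end, in the units of the state.
- ctrl.state(): the state, without advancing time (a new reading comes with each control period).
- ctrl.camera(name): name is "scene" or "top"; returns the picture (384x512x3 uint8, red, green, blue); there is no depth.
- ctrl.camera_model(name): a dict with "intrinsics" (3x3 intrinsics, pixels), "extrinsics" (4x4, takes a point from camera to world coordinates). Camera axes: x right, y down, z forward; pixel columns grow to the right and rows downward; lengths in m; the calibration is good to about 2 mm. A picture is of the moment at which its call begins. camera_model takes no time and is no camera call.
- ctrl.hand_in(): hands the job in; it is judged then, once.
Trained networks look in the newest picture that a camera, given by its name, has taken for a name from the list of things; names that differ only in an ending like _2 or _b are one class to them, and where a whole thing is asked for, a point or a joint stands for the part that bears it (a point fixed in the world has none). Each returns a list of dicts, best first, with "conf" (0 to 1); they miss things now and then, are a little off and sometimes report something else, mostly with a low value. They report only what shows in the picture. A call takes as long as a camera call. They do not tell look-alikes from the thing itself.
- ctrl.find_in(thing, camera): "xy" ([column, row] in pixels, amid what is visible of it).
- ctrl.trace(thing, camera): "region" (384x512 bool, what is visible of it) and "xy" ([column, row] in pixels, amid what is visible of it).
- ctrl.pinpoint(thing, camera): "xy" ([column, row] in pixels: a listed point, or the origin of a listed thing).
The state is a dict: "time_s": time; "q": joint angles; "qd": joint speeds; "joint_torque": joint torques, N m; "ee_pos": TCP position; "eef_rot": TCP orientation; "ft_force": force on the tool from outside, world axes, zero at the start; "wrist_torque": the same for the moment, N m; "gripper_width": finger opening in m; "finger_force": force on a finger pad.
Only numpy, scipy, OpenCV 4.12 (cv2) and the standard library are available. Lean on these libraries where they do the work, as an engineer would, in place of code of your own. Each camera call takes 0.05 s, during which the arm holds its last target. There are 200 camera calls.

## Task

Put the cork into the steel sample pot and set the loose cover on the pot so that it sits flat, with its two ears on the pot's two lands. Then turn the blue lock collar clockwise by its lever until the lever stands over the red mark, not short of it and not past it. Leave the other things on the table where they are, and let go of everything.

Things in the scene. Friction and masses are not known exactly. Their poses are not given: they have to be found in the camera images.
- pot: Round steel sample pot, fixed to the table. Origin: centre of its underside, z up. Foot 124 mm across, 8 high; body 68 across; flange 108 across (z 58 to 66); straight bore 58 across, inner floor z 12, rim z 78 mm. Two lands, 26 mm wide, tops level with the rim, stick out along the pot's +x and -x to 44 mm from the axis. Yaw within 0.35 rad of 0.
- pot_mouth (a point): Centre of the pot's mouth at rim height, 78 mm above the table.
- pot_mark (a point): Outer part of the red index mark, a red bar 7 mm wide fixed to the pot, running outward from its flange to 98 mm from the pot's axis, top at z 66 mm. This point is 90 mm from the axis, 2.0 rad counter-clockwise (seen from above) from the pot's +x axis.
- collar (a joint): Turn of the blue lock collar about the pot's axis, rad; grows clockwise seen from above. Range 0 to 1.55 with stops at both ends; starts open, 0 to 0.2; locked at 1.20, when the lever lies straight over the red mark (beyond it the tabs run off the ears). Stays where it is left; about 2 N at the post turns it. Ring 108 mm across, 96 inside, z 66 to 92 mm.
- collar_tab (a point): Inner end of one of the collar's two opposite inward tabs (blue, 26 mm wide, z 87 to 92 mm), 38 mm from the pot's axis, at tab height. With the collar locked the tabs lie over the pot's lands and hold the cover's ears; with it open they stand 1.0 to 1.2 rad counter-clockwise from the lands, so the cover passes between them from above.
- collar_post (a point): Upright round black post on the collar's lever, 14 mm diameter, z 79 to 122 mm. The point is on its axis at z 106 mm (a good height to grip), 70 mm from the pot's axis. The blue lever under it, 14 mm wide, z 71 to 79, ends 81 mm from the axis and has a white pointer line. Open, it points about to the robot (3.2 rad from the pot's +x at joint 0); locked, 2.0 rad.
- cover: Loose grey metal cover, about 160 g, upright on the table. Origin: centre of its underside. Black spigot z 0 to 8 mm, 54 across, tapered to 44 below; disc 68 across, z 8 to 14, with two ears 24 wide along +x and -x to 43 mm from the centre; black bar grip 36 long (x), 14 thick (y), z 14 to 49. Either way round fits. Seated: origin 70 mm up on the pot's axis, its x along the pot's x within 0.3 rad.
- cork: The only cork: 24 mm diameter, 45 mm tall, 15 g, standing upright; origin at the centre of its underside. It may stand or lie in the pot; either clears the cover.
- cork_mid (a point): Centre of the cork.
- grease_tin: Bystander: flat green and grey tin, 71 mm across, 36 mm high; origin under its centre.
- oil_can: Bystander: red oil can with a brass spout, 170 mm high; origin under its centre.
- bung: Bystander: beige barrel bung, 47 mm across, 42 mm high; origin under its centre.
- capsule_red: Bystander: dark red bottle capsule, 34 mm across, 58 mm high; origin under its centre.
- capsule_gold: Bystander: gold bottle capsule, 34 mm across, 58 mm high; origin under its centre.
Mind the look-alikes: they are no part of the job. What is shaped like the cork but green, pink or purple is not meant.

How it is judged:
By the outcome, as a careful person would: the job done as asked, in the order asked, and still so for the second after the job is handed in, with the robot touching nothing.
It also fails if it takes over 64 s, if anything falls off the work surface, if the arm or the gripper's body presses on something with over 40 N, if the wrist force passes 120 N, or if a joint passes its speed limit or range.

## Working session

There is one attempt and no reset: what is moved stays moved. The work goes in short steps, Python scripts to look and compute and a tool call to move; the robot and the scene stay as the last step left them, time stands still between calls to the robot, and variables do not carry over. Pictures are saved under pics/ and viewed, at most 11 in all, crops included, and the job is handed in when it is done.

Besides the shell and the picture viewer there is one more tool, called by a JSON object that holds its "fn" and its "kwargs". jog_arm: Moves the arm, as the interface text tells. Its arguments: {"type":"object","properties":{"jaw":{"type":"array","items":{"type":"number"}},"translation":{"type":"array","items":{"type":"array","items":{"type":"number"}}},"dr":{"type":"array","items":{"type":"array","items":{"type":"number"}}},"grip_force":{"type":"number"}},"required":["jaw","translation","dr"]}

```bash
mkdir -p pics; cat > h.py <<'E'
import numpy as np, cv2
from rig import ctrl
def ray(cam,xy):
    m=ctrl.camera_model(cam);K=np.array(m["intrinsics"]);T=np.array(m["extrinsics"])
    d=T[:3,:3]@np.linalg.solve(K,[xy[0],xy[1],1.]);return T[:3,3],d
def atz(cam,xy,z):
    o,d=ray(cam,xy);return o+d*(z-o[2])/d[2]
def proj(cam,p):
    m=ctrl.camera_model(cam);K=np.array(m["intrinsics"]);T=np.linalg.inv(np.array(m["extrinsics"]))
    c=K@(T[:3,:3]@np.array(p)+T[:3,3]);return c[:2]/c[2]
def snap(cam,name):
    im=ctrl.camera(cam);cv2.imwrite(f"pics/{name}.png",cv2.cvtColor(im,cv2.COLOR_RGB2BGR));return im
E
python3 - <<'E'
from h import *
np.set_printoptions(precision=3,suppress=True)
a=snap("top","t0");b=snap("scene","s0")
cv2.imwrite("pics/both.png",cv2.resize(np.hstack([a,b]),(800,300),interpolation=cv2.INTER_AREA)[:,:,::-1])
Z=dict(pot_mouth=.078,pot_mark=.066,collar_post=.106,collar_tab=.09,cover=0,cork_mid=.0225,pot=0)
for n,z in Z.items():
  for c in("top","scene"):
    for r in ctrl.pinpoint(n,c)[:4]: print(n,c,np.round(r["xy"],1),round(r["conf"],2),atz(c,r["xy"],z))
s=ctrl.state();print(s["time_s"],s["ee_pos"],np.array(s["eef_rot"]),s["gripper_width"])
for c in("top","scene"): print(np.array(ctrl.camera_model(c)["extrinsics"]))
E
```

```text
pot_mouth top [297.  165.3] 0.8 [ 0.539 -0.06   0.078]
pot_mouth top [255.1 228.8] 0.38 [0.347 0.062 0.078]
pot_mouth scene [270.8 167.9] 0.76 [ 0.54  -0.061  0.078]
pot_mark top [266.5 184.7] 0.89 [0.481 0.03  0.066]
pot_mark top [176.1 215. ] 0.6 [0.387 0.295 0.066]
pot_mark scene [259.3 189.6] 0.78 [0.474 0.02  0.066]
collar_post top [296.7 188. ] 0.76 [ 0.463 -0.057  0.106]
collar_post scene [286.4 173.4] 0.83 [ 0.457 -0.059  0.106]
collar_tab top [281.1 161.4] 0.92 [ 0.547 -0.012  0.09 ]
collar_tab top [222.5 236.9] 0.67 [0.321 0.155 0.09 ]
collar_tab scene [257.3 167.5] 0.88 [ 0.546 -0.017  0.09 ]
collar_tab scene [272.1 235.3] 0.3 [0.265 0.113 0.09 ]
cover top [176.1 216.3] 0.62 [0.394 0.306 0.   ]
cover scene [177.3 261. ] 0.76 [0.387 0.314 0.   ]
cork_mid top [209.5 203. ] 0.65 [0.432 0.202 0.022]
cork_mid top [210.6 202.9] 0.63 [0.433 0.199 0.022]
cork_mid top [227.1 215.6] 0.63 [0.394 0.148 0.022]
cork_mid top [219.1 178.2] 0.6 [0.511 0.175 0.022]
cork_mid scene [209.6 211. ] 0.56 [0.506 0.163 0.022]
cork_mid scene [224.7 222.1] 0.53 [0.441 0.149 0.022]
cork_mid scene [233.2 228.5] 0.53 [0.406 0.143 0.022]
cork_mid scene [211.  231.4] 0.42 [0.424 0.199 0.022]
pot top [289.9 177.1] 0.74 [ 0.522 -0.044  0.   ]
pot scene [266.4 191. ] 0.79 [ 0.538 -0.047  0.   ]
0.8 [0.207 0.616 0.219] [[-0.948  0.319 -0.   ]
 [ 0.319  0.948  0.   ]
 [ 0.    -0.    -1.   ]] 0.09290774272635632
[[ 0.011 -0.976  0.219  0.143]
 [-1.    -0.01   0.006  0.051]
 [-0.004 -0.219 -0.976  1.495]
 [ 0.     0.     0.     1.   ]]
[[-0.512 -0.497  0.701 -0.444]
 [-0.859  0.282 -0.427  0.602]
 [ 0.015 -0.821 -0.571  0.816]
 [ 0.     0.     0.     1.   ]]
```

View pics/t0.png

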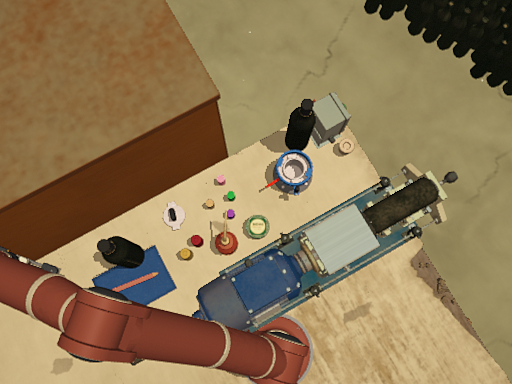

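View pics/s0.png

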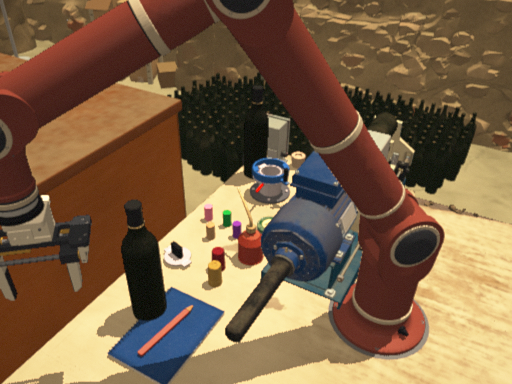

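The cork candidates in the top image are tan (209,203), pink (220,180), green (231,196) and purple (230,214). The tan one fits, because the others are coloured look-alikes. The cover is at (174,215) and the pot at (295,170), with its red mark at lower left and the post at bottom. Next I'll confirm with an enlarged crop and fit the poses.

```bash
python3 - <<'E'
from h import *
np.set_printoptions(precision=4,suppress=True)
a=cv2.imread("pics/t0.png");b=cv2.imread("pics/s0.png")
def up(im,x0,y0,w,h,s): return cv2.resize(im[y0:y0+h,x0:x0+w],(w*s,h*s),interpolation=cv2.INTER_CUBIC)
r1=np.hstack([up(a,255,140,66,60,6),up(b,235,145,66,60,6)])
r2=np.hstack([up(a,160,165,88,52,0+4)[:, :352],up(b,160,195,110,52,4)])
W=r1.shape[1];r2=np.hstack([r2,np.zeros((r2.shape[0],max(0,W-r2.shape[1]),3),np.uint8)])[:,:W]
cv2.imwrite("pics/crop.png",np.vstack([r1,r2]))
ctrl.camera("top");ctrl.camera("scene")
# cover region: PCA of disc+ears
for c in("top","scene"):
  for n,z in(("cover",.014),("collar",.08),("pot_mark",.066)):
    for r in ctrl.trace(n,c)[:1]:
      m=r["region"];ys,xs=np.nonzero(m)
      P=np.array([atz(c,(x,y),z)[:2] for x,y in zip(xs,ys)])
      u,v=np.linalg.eigh(np.cov(P.T));print(n,c,r["conf"],m.sum(),P.mean(0),(P.max(0)+P.min(0))/2,np.sqrt(u),np.arctan2(v[1,1],v[0,1]))
for n in("capsule_red","capsule_gold","oil_can","grease_tin","bung"):
  for r in ctrl.pinpoint(n,"top")[:1]: print(n,r["conf"],atz("top",r["xy"],0))
# red mark pixels
for c,im in(("top",a),("scene",b)):
  hsv=cv2.cvtColor(im,cv2.COLOR_BGR2HSV);m=((hsv[...,0]<8)|(hsv[...,0]>172))&(hsv[...,1]>170)&(hsv[...,2]>120)
  C=proj(c,(.54,-.06,.07));ys,xs=np.nonzero(m);k=np.hypot(xs-C[0],ys-C[1])<45;
  print(c,[tuple(np.round(atz(c,(x,y),.066)[:2],3)) for x,y in zip(xs[k],ys[k])])
E
```

```text
cover top 0.58 464 [0.3953 0.3103] [0.3961 0.3101] [0.0167 0.0212] -2.8573042344510036
collar top 0.73 465 [0.3518 0.0557] [0.3521 0.0553] [0.0172 0.0181] 2.8622738307827635
pot_mark top 0.6 1490 [ 0.5201 -0.0484] [ 0.5219 -0.0391] [0.0309 0.0363] 2.816129745864398
cover scene 0.79 484 [0.3913 0.3122] [0.394  0.3126] [0.0161 0.0225] -3.138741721648692
collar scene 0.97 609 [ 0.5215 -0.0506] [ 0.5179 -0.0521] [0.0323 0.0424] 2.6374221865614684
pot_mark scene 0.51 349 [0.239  0.2818] [0.2402 0.2817] [0.0086 0.0229] 2.713673255538334
capsule_red 0.43 [0.3292 0.2423 0.    ]
capsule_gold 0.69 [0.3973 0.3107 0.    ]
oil_can 0.86 [0.344  0.1492 0.    ]
grease_tin 0.94 [0.3548 0.0576 0.    ]
bung 0.78 [ 0.6184 -0.2159  0.    ]
top [(np.float64(0.502), np.float64(-0.004)), (np.float64(0.499), np.float64(0.002)), (np.float64(0.499), np.float64(-0.001)), (np.float64(0.499), np.float64(-0.004)), (np.float64(0.496), np.float64(0.008)), (np.float64(0.496), np.float64(0.005)), (np.float64(0.496), np.float64(0.002)), (np.float64(0.496), np.float64(-0.001)), (np.float64(0.496), np.float64(-0.004)), (
[... 1654 characters left out ...]
3), np.float64(0.009)), (np.float64(0.485), np.float64(0.021)), (np.float64(0.483), np.float64(0.019)), (np.float64(0.482), np.float64(0.016)), (np.float64(0.48), np.float64(0.014)), (np.float64(0.482), np.float64(0.026)), (np.float64(0.48), np.float64(0.024)), (np.float64(0.479), np.float64(0.021)), (np.float64(0.477), np.float64(0.019)), (np.float64(0.477), np.float64(0.029)), (np.float64(0.476), np.float64(0.026)), (np.float64(0.475), np.float64(0.024)), (np.float64(0.473), np.float64(0.021)), (np.float64(0.473), np.float64(0.031)), (np.float64(0.472), np.float64(0.029)), (np.float64(0.47), np.float64(0.026)), (np.float64(0.469), np.float64(0.034)), (np.float64(0.467), np.float64(0.032))]
```

View pics/crop.png

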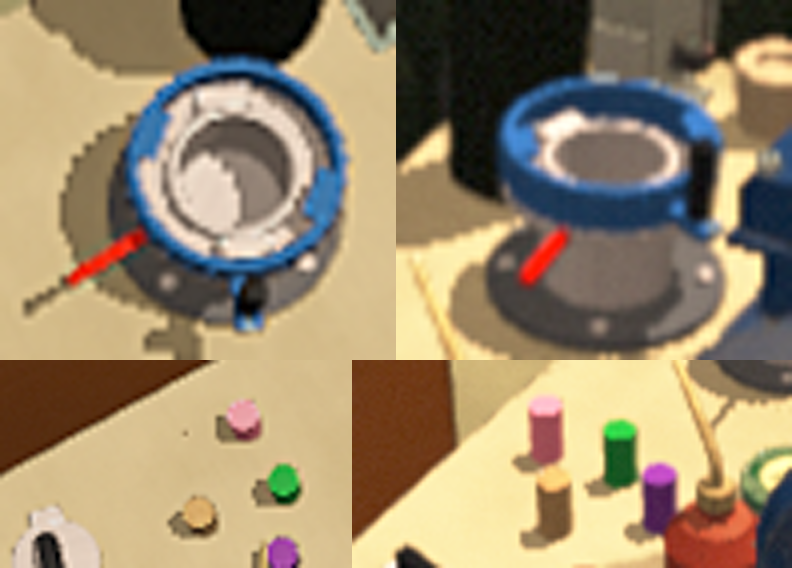

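The crop confirms it: the tan cork is the only cork-coloured one, at top (209,203) and scene (211,231). Pink, green and purple are decoys. The collar is open, with the post at about (296,188) toward the robot. I'll fit silhouettes for accurate poses.

```bash
cat > fit.py <<'E'
from h import *
from scipy.optimize import minimize
np.set_printoptions(precision=4,suppress=True)
S=4
def P(c,X):
    m=ctrl.camera_model(c);K=np.array(m["intrinsics"]);T=np.linalg.inv(np.array(m["extrinsics"]))
    q=(K@(T[:3,:3]@np.array(X).T+T[:3,3:])).T;return q[:,:2]/q[:,2:]
def draw(c,parts):
    M=np.zeros((384*S,512*S),np.uint8)
    for X in parts:
        h=cv2.convexHull(((P(c,X)+.5)*S).astype(np.float32));cv2.fillConvexPoly(M,np.round(h).astype(np.int32),1)
    return cv2.resize(M.astype(np.float32),(512,384),interpolation=cv2.INTER_AREA)
def prism(xy,z0,z1,x,y,a):
    xy=np.array(xy);R=np.array([[np.cos(a),-np.sin(a)],[np.sin(a),np.cos(a)]]);w=xy@R.T+[x,y]
    return np.vstack([np.c_[w,np.full(len(w),z)] for z in(z0,z1)])
t=np.linspace(0,2*np.pi,60);circ=lambda r,cx=0:np.c_[cx+r*np.cos(t),r*np.sin(t)]
box=lambda x0,x1,w:[(x0,-w),(x1,-w),(x1,w),(x0,w)]
def collar(p): return [prism(circ(.054),.066,.092,*p),prism(box(.05,.081,.007),.071,.079,*p)]
def cover(p): return [prism(circ(.034),.008,.014,*p),prism(box(-.043,.043,.012),.008,.014,*p),prism(box(-.018,.018,.007),.014,.049,*p),prism(circ(.027),.006,.008,*p)]
def fit(model,masks,p0):
    f=lambda p:sum(np.minimum(np.abs(draw(c,model(p))-m),1).sum()/m.sum() for c,m in masks.items())
    best=min((minimize(f,q,method="Nelder-Mead",options=dict(initial_simplex=[q]+[np.add(q,d) for d in np.diag([.008,.008,.2])],xatol=1e-4,fatol=1e-4)) for q in p0),key=lambda r:r.fun)
    return best.x,best.fun
def blue(c,im,xy):
    h=cv2.cvtColor(im,cv2.COLOR_RGB2HSV);m=((h[...,0]>98)&(h[...,0]<122)&(h[...,1]>110)&(h[...,2]>50)).astype(np.uint8)
    C=proj(c,(*xy,.08));yy,xx=np.mgrid[:384,:512];m[np.hypot(xx-C[0],yy-C[1])>30]=0
    cs,_=cv2.findContours(m,cv2.RETR_EXTERNAL,cv2.CHAIN_APPROX_NONE);k=max(cs,key=cv2.contourArea)
    o=np.zeros((384,512),np.float32);cv2.drawContours(o,[k],-1,1,-1);return o
E
python3 - <<'E'
from fit import *
a={c:cv2.imread(f"pics/{n}0.png")[:,:,::-1].copy() for c,n in(("top","t"),("scene","s"))}
B={c:blue(c,a[c],(.54,-.06)) for c in a}
print([m.sum() for m in B.values()])
print("collar both",fit(collar,B,[(.54,-.06,3.1)]))
for c in a: print(c,fit(collar,{c:B[c]},[(.54,-.06,3.1)]))
ctrl.camera("top");ctrl.camera("scene")
C={c:ctrl.trace("cover",c)[0]["region"].astype(np.float32) for c in a}
print("cover both",fit(cover,C,[(.39,.31,y) for y in(-.6,0,.5,1.)]))
for c in a: print(c,fit(cover,{c:C[c]},[(.39,.31,y) for y in(0,.4)]))
m=ctrl.trace("cork","top")
for c in a:
  for r in ctrl.trace("cork",c)[:6]: print(c,r["conf"],np.round(r["xy"],1),a[c][r["region"]].mean(0).round(), atz(c,r["xy"],.025))
s=ctrl.state();print(s["time_s"])
E
```

```text
[np.float32(1041.0), np.float32(436.0)]
collar both (array([ 0.5327, -0.0507,  3.1872]), np.float64(1.0923055410385132))
top (array([ 0.5322, -0.05  ,  3.1042]), np.float64(0.10212536156177521))
scene (array([ 0.5362, -0.0534,  3.1908]), np.float64(0.9711869359016418))Traceback (most recent call last):
  File "<stdin>", line 9, in <module>
  File "fit.py", line 22, in fit
    best=min((minimize(f,q,method="Nelder-Mead",options=dict(initial_simplex=[q]+[np.add(q,d) for d in np.diag([.008,.008,.2])],xatol=1e-4,fatol=1e-4)) for q in p0),key=lambda r:r.fun)
  File "fit.py", line 22, in <genexpr>
    best=min((minimize(f,q,method="Nelder-Mead",options=dict(initial_simplex=[q]+[np.add(q,d) for d in np.diag([.008,.008,.2])],xatol=1e-4,fatol=1e-4)) for q in p0),key=lambda r:r.fun)
              ~~~~~~~~^^^^^^^^^^^^^^^^^^^^^^^^^^^^^^^^^^^^^^^^^^^^^^^^^^^^^^^^^^^^^^^^^^^^^^^^^^^^^^^^^^^^^^^^^^^^^^^^^^^^^^^^^^^^^^^^^^^^^^^^^^^^^^^^^
    res = _minimize_neldermead(fun, x0, args, callback, bounds=bounds,
                               **options)
    fxr = func(xr)
    fx = function(np.copy(x), *(wrapper_args + args))
  File "fit.py", line 21, in <lambda>
    f=lambda p:sum(np.minimum(np.abs(draw(c,model(p))-m),1).sum()/m.sum() for c,m in masks.items())
               ~~~^^^^^^^^^^^^^^^^^^^^^^^^^^^^^^^^^^^^^^^^^^^^^^^^^^^^^^^^^^^^^^^^^^^^^^^^^^^^^^^^^
  File "fit.py", line 21, in <genexpr>
    f=lambda p:sum(np.minimum(np.abs(draw(c,model(p))-m),1).sum()/m.sum() for c,m in masks.items())
                                     ~~~~^^^^^^^^^^^^
  File "fit.py", line 11, in draw
    h=cv2.convexHull(((P(c,X)+.5)*S).astype(np.float32));cv2.fillConvexPoly(M,np.round(h).astype(np.int32),1)
                       ~^^^^^
  File "fit.py", line 6, in P
    m=ctrl.camera_model(c);K=np.array(m["intrinsics"]);T=np.linalg.inv(np.array(m["extrinsics"]))
ValueError: time passes only in moves, steps and waits
```

```bash
sed -i '1a import functools\nctrl_cm=functools.lru_cache(None)(lambda c: ctrl.camera_model(c))' h.py; sed -i '1{h;d};2{p;x};' h.py; cat > h_head.py <<'E'
E
python3 - <<'E'
s=open('h.py').read() if 0 else None
E
cat > h.py <<'E'
import numpy as np, cv2, functools
from rig import ctrl
@functools.lru_cache(None)
def cm(c):
    m=ctrl.camera_model(c);return np.array(m["intrinsics"]),np.array(m["extrinsics"])
def ray(cam,xy):
    K,T=cm(cam);return T[:3,3],T[:3,:3]@np.linalg.solve(K,[xy[0],xy[1],1.])
def atz(cam,xy,z):
    o,d=ray(cam,xy);return o+d*(z-o[2])/d[2]
def proj(cam,p):
    K,T=cm(cam);T=np.linalg.inv(T);c=K@(T[:3,:3]@np.array(p)+T[:3,3]);return c[:2]/c[2]
def snap(cam,name):
    im=ctrl.camera(cam);cv2.imwrite(f"pics/{name}.png",cv2.cvtColor(im,cv2.COLOR_RGB2BGR));return im
E
rm h_head.py
sed -i 's/    m=ctrl.camera_model(c);K=.*/    K,T=cm(c);T=np.linalg.inv(T)/' fit.py
python3 - <<'E'
from fit import *
print(ctrl.state()["time_s"])
a={c:cv2.imread(f"pics/{n}0.png")[:,:,::-1].copy() for c,n in(("top","t"),("scene","s"))}
ctrl.camera("top");ctrl.camera("scene")
C={c:ctrl.trace("cover",c)[0]["region"].astype(np.float32) for c in a}
K={c:ctrl.trace("cork",c)[:6] for c in a}
r=ctrl.trace("collar","scene")[0]["region"].astype(np.uint8)
cs,_=cv2.findContours(r,cv2.RETR_EXTERNAL,cv2.CHAIN_APPROX_NONE);o=np.zeros((384,512),np.float32);cv2.drawContours(o,cs,-1,1,-1)
B={"top":blue("top",a["top"],(.54,-.06)),"scene":o}
full=lambda p:collar(p)+[prism(circ(.007,.07),.079,.122,*p)]
for c in a: print("collar",c,fit(full if c=="scene" else collar,{c:B[c]},[(.535,-.055,3.1)]))
print("cover both",fit(cover,C,[(.39,.31,y) for y in(-.6,.3)]))
for c in a: print(c,fit(cover,{c:C[c]},[(.39,.31,.3)]))
for c in a:
  for r in K[c]: print(c,round(r["conf"],2),np.round(r["xy"],1),a[c][r["region"]].mean(0).round(), atz(c,r["xy"],.0225))
E
```

```text
1.65
collar top (array([ 0.5325, -0.0504,  3.1223]), np.float64(0.1020653247833252))
collar scene (array([ 0.527 , -0.0516,  3.2017]), np.float64(0.06025717779994011))
cover both (array([0.3931, 0.3117, 0.2217]), np.float64(0.25914210081100464))
top (array([0.3942, 0.3118, 0.2995]), np.float64(0.1657051295042038))
scene (array([0.3931, 0.3116, 0.2312]), np.float64(0.08808479458093643))
top 0.6 [229.3 195.7] [ 39. 150.  56.] [0.4558 0.1426 0.0225]
top 0.52 [230.1 212.1] [140.  64. 140.] [0.405  0.139  0.0225]
top 0.49 [210.2 204.6] [181. 145.  91.] [0.4275 0.2    0.0225]
scene 0.64 [208.8 231.9] [166. 129.  79.] [0.4255 0.2055 0.0225]
scene 0.64 [227.  219.4] [ 49. 117.  49.] [0.4486 0.1384 0.0225]
scene 0.59 [206.3 211. ] [187. 110. 113.] [0.511  0.1709 0.0225]
scene 0.53 [239.8 227.5] [120.  60. 110.] [0.4007 0.1251 0.0225]
```

Found poses: pot about (0.531,-0.051) with yaw about 0.19, cork (0.427,0.202), cover (0.393,0.312) with yaw about 0.25. I'll raise first to clear the bottle, then go above the cork.

{"fn": "jog_arm", "kwargs": {"jaw": [120,120,120,120,120,120,120,120,120,120,120,120,120,120,120], "translation": [[0,0,-50],[0,0,-50],[0,0,-50],[0,0,-50],[-14.4,-44.6,0],[-14.4,-44.6,0],[-14.4,-44.6,0],[-14.4,-44.6,0],[-14.4,-44.6,0],[-14.4,-44.6,0],[-14.4,-44.6,0],[-14.4,-44.6,0],[-14.4,-44.6,0],[-14.4,-44.6,0],[0,0,0]], "dr": [[0,0,-0.125],[0,0,-0.125],[0,0,-0.125],[0,0,-0.125],[0,0,0],[0,0,0],[0,0,0],[0,0,0],[0,0,0],[0,0,0],[0,0,0],[0,0,0],[0,0,0],[0,0,0],[0,0,0]]}}

```text
time_s: 3.5
ee_pos: [0.4303, 0.1942, 0.4191]
eef_rot: [[-0.987, -0.16, 0.003], [-0.16, 0.987, -0.004], [-0.002, -0.004, -1.0]]
ft_force: [0.2, 1.3, 0.6]
gripper_width: 0.0494
finger_force: 0.0
```

{"fn": "jog_arm", "kwargs": {"jaw": [120,120,120,120,120,120,120,120,120,120,120,120,120], "translation": [[0,0,50],[0,0,50],[0,0,50],[0,0,50],[0,0,50],[0,0,50],[0,0,25],[0,0,20],[0,0,20],[0,0,20],[0,0,19],[0,0,0],[0,0,0]], "dr": [[0,0,0],[0,0,0],[0,0,0],[0,0,0],[0,0,0],[0,0,0],[0,0,0],[0,0,0],[0,0,0],[0,0,0],[0,0,0],[0,0,0],[0,0,0]]}}

```text
time_s: 4.8
ee_pos: [0.4269, 0.2026, 0.0148]
eef_rot: [[-0.985, -0.175, -0.0], [-0.175, 0.985, 0.0], [0.0, 0.0, -1.0]]
ft_force: [-0.8, 0.4, 0.0]
gripper_width: 0.0491
finger_force: 0.0
```

{"fn": "jog_arm", "kwargs": {"jaw": [210,210,210,210,210,210], "translation": [[0,0,0],[0,0,0],[0,0,0],[0,0,0],[0,0,0],[0,0,0]], "dr": [[0,0,0],[0,0,0],[0,0,0],[0,0,0],[0,0,0],[0,0,0]], "grip_force": 10}}

```text
time_s: 5.4
ee_pos: [0.4273, 0.202, 0.0152]
eef_rot: [[-0.985, -0.174, 0.001], [-0.174, 0.985, 0.0], [-0.001, 0.0, -1.0]]
ft_force: [-0.5, -0.6, 5.2]
gripper_width: 0.0238
finger_force: 10.0
```

{"fn": "jog_arm", "kwargs": {"jaw": [210,210,210,210,210,210,210,210,210,210,210,210,210,210,210,210,210], "translation": [[0,0,-50],[0,0,-50],[0,0,-50],[0,0,-50],[0,0,-50],[-9.3,-44.5,0],[-9.3,-44.5,0],[-9.3,-44.5,0],[-9.3,-44.5,0],[-9.3,-44.5,0],[-9.3,-44.5,0],[0,0,0],[0,0,40],[0,0,40],[0,0,40],[0,0,30],[0,0,0]], "dr": [[0,0,0],[0,0,0],[0,0,0],[0,0,0],[0,0,0],[0,0,0],[0,0,0],[0,0,0],[0,0,0],[0,0,0],[0,0,0],[0,0,0],[0,0,0],[0,0,0],[0,0,0],[0,0,0],[0,0,0]]}}

```text
time_s: 7.1
ee_pos: [0.5246, -0.05, 0.1108]
eef_rot: [[-0.984, -0.175, -0.01], [-0.175, 0.985, 0.001], [0.01, 0.003, -1.0]]
ft_force: [-1.2, -0.8, -0.8]
gripper_width: 0.0238
finger_force: 10.0
```

```bash
python3 - <<'E'
from h import *
s=ctrl.state();print(s["time_s"],s["ee_pos"],s["ft_force"],s["gripper_width"])
b=snap("scene","s1");a=snap("top","t1")
up=lambda im,x0,y0,w,h,k:cv2.resize(im[y0:y0+h,x0:x0+w],(w*k,h*k),interpolation=cv2.INTER_CUBIC)
cv2.imwrite("pics/c1.png",np.hstack([up(b,220,90,100,120,4),up(a,245,110,100,120,4)])[:,:,::-1])
E
```

```text
7.1 [ 0.52462941 -0.04999781  0.11075594] [-1.18299344 -0.78059464 -0.78425825] 0.023845636684222456
```

View pics/c1.png

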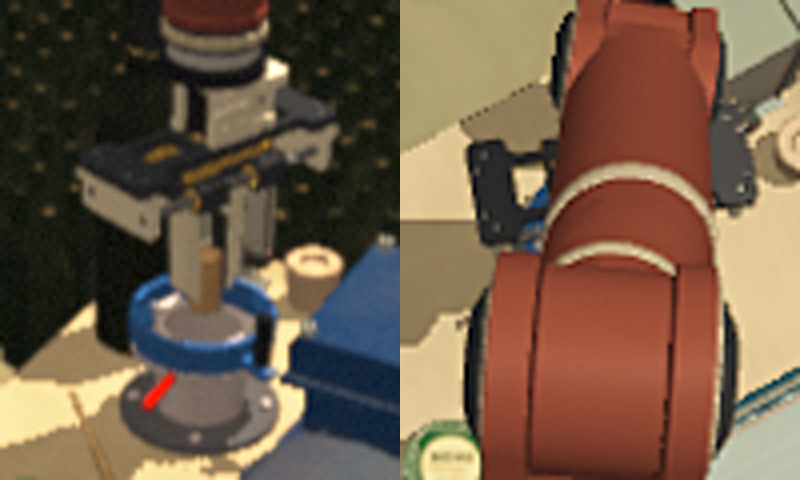

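The cork hangs over the bore: in the crop its tip is at (207,305) and the mouth centre at (205,325). I'll lower a little and release.

{"fn": "jog_arm", "kwargs": {"jaw": [210,210,155,155,155,155,155,155,155,155], "translation": [[2,0,15],[0,0,0],[0,0,0],[0,0,0],[0,0,0],[0,0,0],[0,0,-50],[0,0,-50],[0,0,-50],[0,0,0]], "dr": [[0,0,0],[0,0,0],[0,0,0],[0,0,0],[0,0,0],[0,0,0],[0,0,0],[0,0,0],[0,0,0],[0,0,0]]}}

```text
time_s: 8.2
ee_pos: [0.5309, -0.0524, 0.257]
eef_rot: [[-0.985, -0.174, 0.016], [-0.174, 0.985, -0.001], [-0.015, -0.004, -1.0]]
ft_force: [0.3, 0.3, -0.4]
gripper_width: 0.0369
finger_force: 0.0
```

{"fn": "jog_arm", "kwargs": {"jaw": [120,120,120,120,120,120,120,120,120,120,120,120], "translation": [[0,0,0],[5.4,48,0],[5.4,48,0],[5.4,48,0],[5.4,48,0],[5.4,48,0],[5.4,48,0],[5.4,48,0],[5.4,48,0],[0,0,0],[0,0,0],[0,0,0]], "dr": [[0,0,-0.065],[0,0,0],[0,0,0],[0,0,0],[0,0,0],[0,0,0],[0,0,0],[0,0,0],[0,0,0],[0,0,0],[0,0,0],[0,0,0]]}}

```text
time_s: 9.4
ee_pos: [0.3936, 0.3095, 0.2492]
eef_rot: [[-0.972, -0.236, -0.0], [-0.236, 0.972, -0.002], [0.001, -0.002, -1.0]]
ft_force: [0.4, 0.1, 0.5]
gripper_width: 0.0491
finger_force: 0.0
```

```bash
python3 - <<'E'
from h import *
np.set_printoptions(precision=4,suppress=True)
s=ctrl.state();print(s["time_s"],s["ee_pos"],np.array(s["eef_rot"]))
b=snap("scene","s2");a=snap("top","t2")
print("bottle base near edge",atz("scene",(150,316),0),atz("top",(140,258),0))
up=lambda im,x0,y0,w,h,k:cv2.resize(im[y0:y0+h,x0:x0+w],(w*k,h*k),interpolation=cv2.INTER_CUBIC)
cv2.imwrite("pics/c2.png",np.hstack([up(b,110,110,100,150,4),up(a,255,130,100,75,4).repeat(2,0)[:600]])[:,:,::-1])
E
```

```text
9.4 [0.3936 0.3095 0.2492] [[-0.9718 -0.2359 -0.0003]
 [-0.2359  0.9718 -0.0017]
 [ 0.0007 -0.0015 -1.    ]]
bottle base near edge [0.2552 0.4355 0.    ] [0.2657 0.409  0.    ]
```

View pics/c2.png

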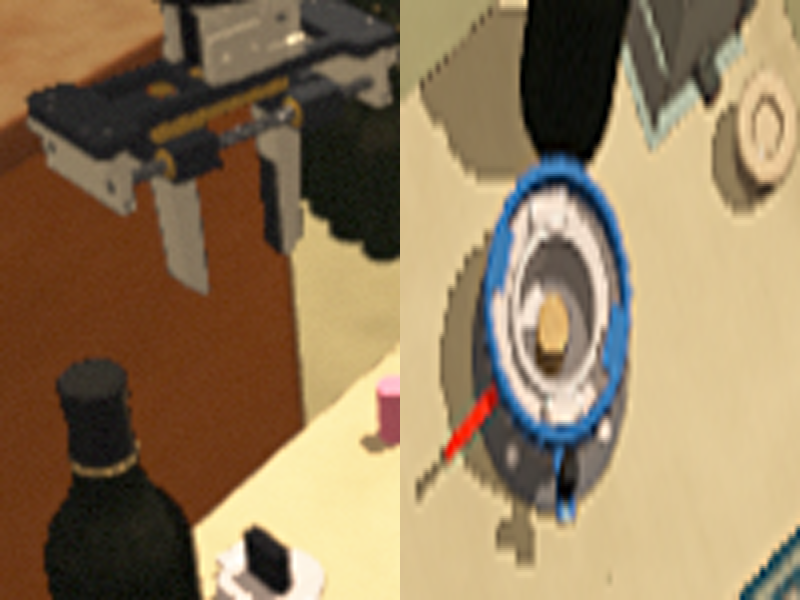

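The cork now stands inside the pot's bore, at about (550,320) in the crop. The fingers are above the cover, so I'll go down and grip its bar.

{"fn": "jog_arm", "kwargs": {"jaw": [120,120,120,120,120,120,120,120,120], "translation": [[0,2,40],[0,0,40],[0,0,40],[0,0,35],[0,0,25],[0,0,25],[0,0,22],[0,0,0],[0,0,0]], "dr": [[0,0,0],[0,0,0],[0,0,0],[0,0,0],[0,0,0],[0,0,0],[0,0,0],[0,0,0],[0,0,0]]}}

```text
time_s: 10.4
ee_pos: [0.3934, 0.3122, 0.0229]
eef_rot: [[-0.972, -0.236, 0.0], [-0.236, 0.972, -0.001], [0.0, -0.001, -1.0]]
ft_force: [0.4, 0.1, -0.5]
gripper_width: 0.0493
finger_force: 0.0
```

{"fn": "jog_arm", "kwargs": {"jaw": [235,235,235,235,235,235,235,235], "translation": [[0,0,0],[0,0,0],[0,0,0],[0,0,0],[0,0,0],[0,0,0],[0,0,0],[0,0,0]], "dr": [[0,0,0],[0,0,0],[0,0,0],[0,0,0],[0,0,0],[0,0,0],[0,0,0],[0,0,0]], "grip_force": 25}}

```text
time_s: 11.2
ee_pos: [0.3929, 0.3124, 0.023]
eef_rot: [[-0.971, -0.237, 0.0], [-0.237, 0.971, -0.001], [0.0, -0.001, -1.0]]
ft_force: [1.8, -2.7, 5.8]
gripper_width: 0.0137
finger_force: 25.0
```

{"fn": "jog_arm", "kwargs": {"jaw": [235,235,235,235,235,235,235,235,235,235,235,235,235,235,235], "translation": [[0,0,-40],[0,0,-50],[0,0,-50],[0,0,-50],[-8.5,-47.8,0],[-8.5,-47.8,0],[-8.5,-47.8,0],[-8.5,-47.8,0],[-8.5,-47.8,0],[-8.5,-47.8,0],[-8.5,-47.8,0],[-8.5,-47.8,0],[0,0,0],[0,0,0],[0,0,0]], "dr": [[0,0,0],[0,0,0],[0,0,0],[0,0,0.05],[0,0,0],[0,0,0],[0,0,0],[0,0,0],[0,0,0],[0,0,0],[0,0,0],[0,0,0],[0,0,0],[0,0,0],[0,0,0]]}}

```text
time_s: 12.7
ee_pos: [0.5312, -0.0474, 0.212]
eef_rot: [[-0.981, -0.192, -0.002], [-0.192, 0.981, 0.002], [0.001, 0.002, -1.0]]
ft_force: [0.8, -0.3, -1.2]
gripper_width: 0.0139
finger_force: 25.0
```

```bash
python3 - <<'E'
from fit import *
s=ctrl.state();p=s["ee_pos"];R=np.array(s["eef_rot"]);print(s["time_s"],p,R,s["gripper_width"])
b=snap("scene","s3")
r=ctrl.trace("cover","scene");m=ctrl.trace("collar","scene")
print([(x["conf"],x["region"].sum(),x["xy"]) for x in r[:2]])
h=p[2]-.023; yaw=np.arctan2(R[1,1],R[0,1])-np.pi/2
# disc/ears only: fit xy with known height and yaw; grip partly hidden by fingers
M=r[0]["region"].astype(np.float32)
def cv(q):
    a=(q[0],q[1],yaw); return [prism(circ(.034),.008+h,.014+h,*a),prism(box(-.043,.043,.012),.008+h,.014+h,*a),prism(circ(.027),.0+h+.004,.008+h,*a),prism(circ(.022),h,.008+h,*a)]
print("cover at",fit(cv,{"scene":M},[(p[0],p[1],0)]),"yaw",yaw)
up=lambda im,x0,y0,w,h,k:cv2.resize(im[y0:y0+h,x0:x0+w],(w*k,h*k),interpolation=cv2.INTER_CUBIC)
mm=b.copy();mm[cv2.morphologyEx(r[0]["region"].astype(np.uint8),cv2.MORPH_GRADIENT,np.ones((2,2)))>0]=(255,0,255)
C=P("scene",[(.531,-.051,.078)])[0].round().astype(int);mm[C[1],C[0]]=(0,255,0)
cv2.imwrite("pics/c3.png",np.hstack([up(b,220,90,100,120,4),up(mm,220,90,100,120,4)])[:,:,::-1])
E
```

```text
12.7 [ 0.5312 -0.0474  0.212 ] [[-0.9815 -0.1917 -0.0015]
 [-0.1917  0.9815  0.0018]
 [ 0.0012  0.002  -1.    ]] 0.013861003742872588
[(0.63, np.int64(269), [271.1, 133.5])]
cover at (array([ 0.5308, -0.0459,  0.0525]), np.float64(0.37035316228866577)) yaw 0.19284463182304323
```

View pics/c3.png

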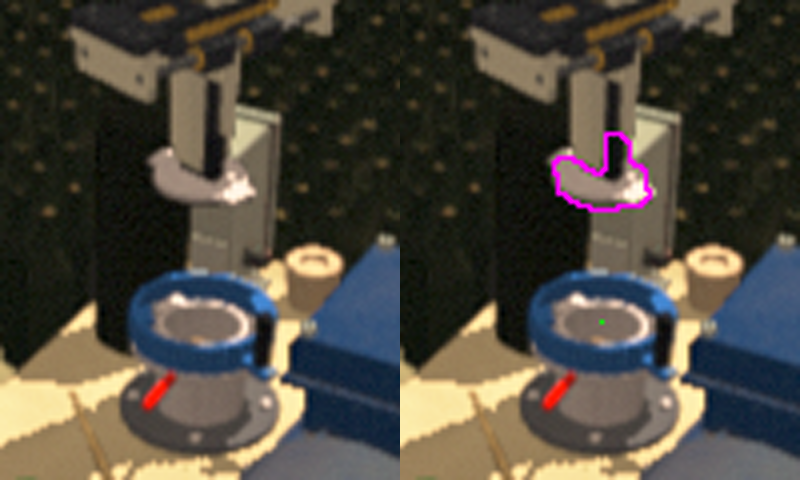

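{"fn": "jog_arm", "kwargs": {"jaw": [235,235,235,235,235,235], "translation": [[0,-2,30],[0,0,30],[0,0,20],[0,0,20],[0,0,0],[0,0,0]], "dr": [[0,0,0],[0,0,0],[0,0,0],[0,0,0],[0,0,0],[0,0,0]]}}

```text
time_s: 13.45
ee_pos: [0.5323, -0.0507, 0.113]
eef_rot: [[-0.982, -0.191, 0.0], [-0.191, 0.982, 0.0], [-0.0, 0.0, -1.0]]
ft_force: [-0.3, 0.2, -1.8]
gripper_width: 0.0136
finger_force: 25.0
```

```bash
python3 - <<'E'
from h import *
b=snap("scene","s4")
up=lambda im,x0,y0,w,h,k:cv2.resize(im[y0:y0+h,x0:x0+w],(w*k,h*k),interpolation=cv2.INTER_CUBIC)
cv2.imwrite("pics/c4.png",up(b,235,125,75,75,8)[:,:,::-1])
E
```

```text
(no output)
```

View pics/c4.png

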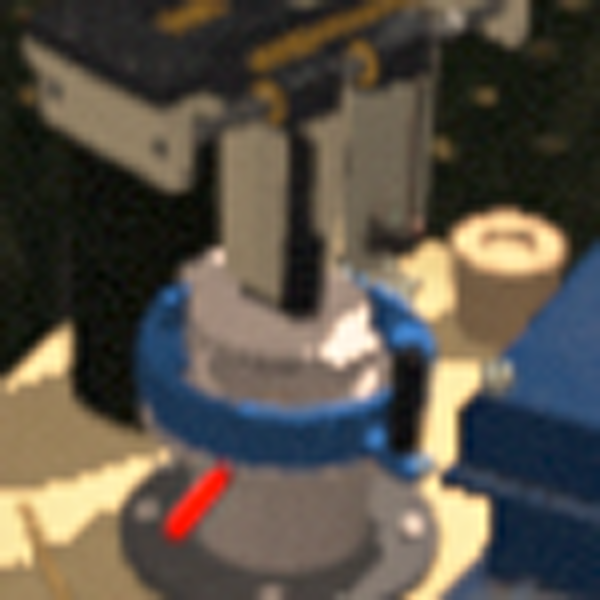

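The cover hovers centred over the mouth: disc centre x is about 288 and ring centre about 286. Its ears are clear of the tabs, so I'll lower it in.

{"fn": "jog_arm", "kwargs": {"jaw": [235,235,235,235,235], "translation": [[0,0,5],[0,0,5],[0,0,3],[0,0,3],[0,0,0]], "dr": [[0,0,0],[0,0,0],[0,0,0],[0,0,0],[0,0,0]]}}

```text
time_s: 14.0
ee_pos: [0.5314, -0.0517, 0.0965]
eef_rot: [[-0.982, -0.189, -0.002], [-0.189, 0.982, -0.0], [0.002, 0.0, -1.0]]
ft_force: [-1.7, -0.6, -1.1]
gripper_width: 0.0139
finger_force: 25.0
```

{"fn": "jog_arm", "kwargs": {"jaw": [235,235,235,235], "translation": [[0,0,2],[0,0,2],[0,0,0],[0,0,0]], "dr": [[0,0,0],[0,0,0],[0,0,0],[0,0,0]]}}

```text
time_s: 14.4
ee_pos: [0.5313, -0.0518, 0.0949]
eef_rot: [[-0.982, -0.189, -0.001], [-0.189, 0.982, 0.0], [0.001, 0.0, -1.0]]
ft_force: [-7.7, -0.5, 16.4]
gripper_width: 0.0142
finger_force: 25.0
```

{"fn": "jog_arm", "kwargs": {"jaw": [235,235,235,235], "translation": [[1.5,0,0],[0,0,1],[0,0,0],[0,0,0]], "dr": [[0,0,0],[0,0,0],[0,0,0],[0,0,0]]}}

```text
time_s: 14.8
ee_pos: [0.5308, -0.052, 0.0943]
eef_rot: [[-0.982, -0.189, 0.001], [-0.189, 0.982, 0.0], [-0.001, -0.0, -1.0]]
ft_force: [-6.2, 0.1, 16.2]
gripper_width: 0.0141
finger_force: 25.0
```

{"fn": "jog_arm", "kwargs": {"jaw": [235,235,235,235], "translation": [[2,0,0],[0,0,0],[0,0,0],[0,0,0]], "dr": [[0,0,0],[0,0,0],[0,0,0],[0,0,0]]}}

```text
time_s: 15.2
ee_pos: [0.53, -0.0522, 0.0933]
eef_rot: [[-0.982, -0.189, 0.003], [-0.189, 0.982, 0.0], [-0.003, -0.001, -1.0]]
ft_force: [-1.0, 0.8, 8.2]
gripper_width: 0.0137
finger_force: 25.0
```

It has slid down to about the seated height (0.0933), so I'll release and lift.

{"fn": "jog_arm", "kwargs": {"jaw": [235,235,175,175,175,175,175,175,175,120,120], "translation": [[1,0,1],[0,0,0],[0,0,-1],[0,0,0],[0,0,0],[0,0,-20],[0,0,-40],[0,0,-40],[0,0,0],[30,50,0],[0,0,0]], "dr": [[0,0,0],[0,0,0],[0,0,0],[0,0,0],[0,0,0],[0,0,0],[0,0,0],[0,0,0],[0,0,0],[0,0,0],[0,0,0]]}}

```text
time_s: 16.3
ee_pos: [0.4893, -0.0102, 0.1903]
eef_rot: [[-0.981, -0.195, -0.008], [-0.195, 0.981, 0.004], [0.007, 0.005, -1.0]]
ft_force: [0.7, 1.0, 0.2]
gripper_width: 0.0408
finger_force: 0.0
```

```bash
python3 - <<'E'
from fit import *
s=ctrl.state();print(s["time_s"],s["ee_pos"],np.array(s["eef_rot"]),s["ft_force"])
b=snap("scene","s5");a=snap("top","t5")
r=ctrl.trace("cover","scene")[0]; m=r["region"].astype(np.float32)
cv=lambda q:[prism(circ(.034),.078,.084,q[0],q[1],.19),prism(box(-.043,.043,.012),.078,.084,q[0],q[1],.19),prism(box(-.018,.018,.007),.084,.119,q[0],q[1],.19)]
print("cover",r["conf"],m.sum(),fit(cv,{"scene":m},[(.531,-.051,0)]))
for n,z in(("collar_post",.106),("pot_mark",.066)):
  for q in ctrl.pinpoint(n,"scene")[:1]: print(n,q["conf"],q["xy"],atz("scene",q["xy"],z))
up=lambda im,x0,y0,w,h,k:cv2.resize(im[y0:y0+h,x0:x0+w],(w*k,h*k),interpolation=cv2.INTER_CUBIC)
cv2.imwrite("pics/c5.png",np.hstack([up(b,238,140,66,66,6),up(a,262,140,66,66,6)])[:,:,::-1])
E
```

```text
16.3 [ 0.4893 -0.0102  0.1903] [[-0.9807 -0.1954 -0.0075]
 [-0.1954  0.9807  0.0037]
 [ 0.0066  0.0051 -1.    ]] [0.7322 1.017  0.1627]
cover 0.86 281.0 (array([ 0.5324, -0.055 , -0.0451]), np.float64(0.3020462691783905))
collar_post 0.79 [284.3, 170.7] [ 0.4714 -0.0613  0.106 ]
pot_mark 0.72 [257.0, 191.2] [0.4709 0.0295 0.066 ]
```

View pics/c5.png

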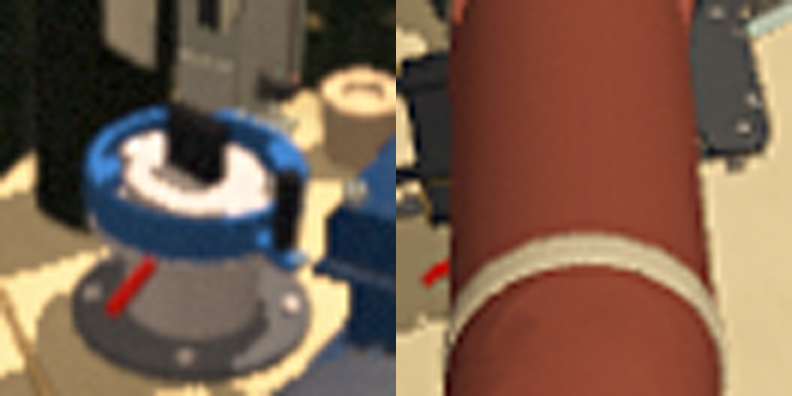

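The cover sits flat in the pot: the crop shows the disc inside the ring at about (195,175). Next is the post.

{"fn": "jog_arm", "kwargs": {"jaw": [120,120,120,120], "translation": [[0,0,-10],[36,-38,0],[0,0,0],[0,0,0]], "dr": [[0,0,0],[0,0,0.14],[0,0,0.03],[0,0,0]]}}

```text
time_s: 16.95
ee_pos: [0.4676, -0.0589, 0.2023]
eef_rot: [[-1.0, -0.017, 0.001], [-0.017, 1.0, -0.001], [-0.001, -0.001, -1.0]]
ft_force: [0.3, 0.6, -0.0]
gripper_width: 0.0491
finger_force: 0.0
```

```bash
python3 - <<'E'
from fit import *
s=ctrl.state();print(s["time_s"],np.array(s["ee_pos"]),np.array(s["eef_rot"])[:2,:2],s["q"])
b=ctrl.camera("scene")
x0,x1,y0,y1=276,296,160,190
h=b[y0:y1,x0:x1].max(2);ys,xs=np.nonzero(h<60)
print(len(xs)); 
for y in range(y0,y1):
    k=xs[ys==y-y0]; 
    if len(k): print(y,k.min()+x0,k.max()+x0,end="; ")
for a in(3.0,3.1,3.2,3.3):
    q=(.530+.07*np.cos(a),-.052+.07*np.sin(a)); print(a,q,P("scene",[(*q,.122),(*q,.079)]).round(1).tolist())
E
```

```text
16.95 [ 0.4676 -0.0589  0.2023] [[-0.9999 -0.0168]
 [-0.0168  0.9999]] [ -1.771   20.7873   8.5407 111.607   -4.0426  47.8324  99.8964]
70
161 276 276; 169 284 287; 170 284 287; 171 284 287; 172 284 287; 173 284 287; 174 284 287; 175 283 294; 176 283 295; 177 283 293; 178 283 293; 179 283 295; 180 283 293; 181 284 295; 182 293 295; 183 295 295; 3.0 (np.float64(0.46070052523796884), np.float64(-0.042121599435809294)) [[281.1, 169.5], [280.3, 182.2]]
3.1 (np.float64(0.46006053948087045), np.float64(-0.049089353629669666)) [[283.2, 168.9], [282.5, 181.6]]
3.2 (np.float64(0.4601193656943673), np.float64(-0.0560861900399306)) [[285.3, 168.3], [284.5, 181.0]]
3.3 (np.float64(0.46087641610637947), np.float64(-0.06304219859002737)) [[287.2, 167.5], [286.3, 180.2]]
```

{"fn": "jog_arm", "kwargs": {"jaw": [120,120,120,120,120,120], "translation": [[7.5,2,0],[0,0,40],[0,0,30],[0,0,20],[0,0,18],[0,0,0]], "dr": [[0,0,0],[0,0,0],[0,0,0],[0,0,0],[0,0,0],[0,0,0]]}}

```text
time_s: 17.6
ee_pos: [0.4583, -0.0542, 0.0918]
eef_rot: [[-1.0, -0.022, -0.005], [-0.022, 1.0, 0.001], [0.005, 0.001, -1.0]]
ft_force: [-0.2, -0.1, 1.1]
gripper_width: 0.0492
finger_force: 0.0
```

{"fn": "jog_arm", "kwargs": {"jaw": [235,235,235,235,235,235,235], "translation": [[0,0,0],[0,0,0],[0,0,0],[0,0,0],[0,0,0],[0,0,0],[0,0,0]], "dr": [[0,0,0],[0,0,0],[0,0,0],[0,0,0],[0,0,0],[0,0,0],[0,0,0]], "grip_force": 12}}

```text
time_s: 18.3
ee_pos: [0.4601, -0.056, 0.0942]
eef_rot: [[-1.0, -0.02, 0.001], [-0.02, 1.0, -0.001], [-0.001, -0.001, -1.0]]
ft_force: [-1.1, -1.0, 5.4]
gripper_width: 0.0137
finger_force: 12.0
```

```bash
cat > arc.py <<'E'
import numpy as np,sys
def rows(th0,th1,n,yaw,turn,c=(.530,-.052),r=70):
    out=[];th=np.linspace(th0,th1,n+1)
    for i in range(n):
        d=r*np.array([np.cos(th[i+1])-np.cos(th[i]),np.sin(th[i+1])-np.sin(th[i])])
        y=np.array([np.cos(yaw),np.sin(yaw)]);x=np.array([np.cos(yaw+np.pi/2),np.sin(yaw+np.pi/2)])
        out.append([round(float(d@x),1),round(float(d@y),1),0]);yaw-=turn/n
    return out
E
python3 -c "
from arc import *
print(rows(3.20,2.45,12,np.pi/2+.02,.54))"
```

```text
[[0.0, 4.4, 0], [-0.0, 4.4, 0], [-0.1, 4.4, 0], [-0.2, 4.4, 0], [-0.3, 4.4, 0], [-0.4, 4.4, 0], [-0.4, 4.4, 0], [-0.5, 4.3, 0], [-0.6, 4.3, 0], [-0.7, 4.3, 0], [-0.7, 4.3, 0], [-0.8, 4.3, 0]]
```

{"fn": "jog_arm", "kwargs": {"jaw": [235,235,235,235,235,235,235,235,235,235,235,235,235,235], "translation": [[0,4.4,0],[0,4.4,0],[-0.1,4.4,0],[-0.2,4.4,0],[-0.3,4.4,0],[-0.4,4.4,0],[-0.4,4.4,0],[-0.5,4.3,0],[-0.6,4.3,0],[-0.7,4.3,0],[-0.7,4.3,0],[-0.8,4.3,0],[0,0,0],[0,0,0]], "dr": [[0,0,0.045],[0,0,0.045],[0,0,0.045],[0,0,0.045],[0,0,0.045],[0,0,0.045],[0,0,0.045],[0,0,0.045],[0,0,0.045],[0,0,0.045],[0,0,0.045],[0,0,0.045],[0,0,0],[0,0,0]]}}

```text
time_s: 19.7
ee_pos: [0.4758, -0.0068, 0.0941]
eef_rot: [[-0.867, 0.497, -0.0], [0.497, 0.867, 0.0], [0.0, -0.0, -1.0]]
ft_force: [-2.2, -0.4, 5.6]
gripper_width: 0.0135
finger_force: 12.0
```

```bash
python3 - <<'E'
from fit import *
from arc import rows
s=ctrl.state();p=s["ee_pos"];R=np.array(s["eef_rot"]);print(s["time_s"],p,s["ft_force"],s["gripper_width"],s["q"][6])
th=np.arctan2(p[1]+.052,p[0]-.530);yaw=np.arctan2(R[1,1],R[0,1]);print("theta",th,"r",np.hypot(p[1]+.052,p[0]-.53),"yaw",yaw)
b=snap("scene","s6")
for n in("collar_post","pot_mark"):
  for q in ctrl.pinpoint(n,"scene")[:1]: print(n,q["conf"],q["xy"])
for a in(2.15,2.2,2.25): print(a,P("scene",[(.53+r*np.cos(a),-.052+r*np.sin(a),.066) for r in(.058,.098)]).round(1).tolist())
i=cv2.imread("pics/s0.png")[:,:,::-1].astype(int)
m=(i[...,0]>150)&(i[...,1]<70)&(i[...,2]<70);m[:,:245]=0;m[:,280:]=0;m[:165]=0;m[205:]=0
ys,xs=np.nonzero(m)
for y in np.unique(ys): print(y,xs[ys==y].min(),xs[ys==y].max(),end="; ")
i=cv2.imread("pics/t0.png")[:,:,::-1].astype(int)
m=(i[...,0]>150)&(i[...,1]<70)&(i[...,2]<70);m[:,:255]=0;m[:,290:]=0;m[:165]=0;m[200:]=0
ys,xs=np.nonzero(m);X=np.array([atz("top",(x,y),.066)[:2] for x,y in zip(xs,ys)]);w,v=np.linalg.eigh(np.cov(X.T));print("top mark mean",X.mean(0),v[:,1],[np.arctan2(*(X.mean(0)-c)[::-1]) for c in[(.53,-.052),(.532,-.052),(.532,-.05)]])
print(rows(th,2.25,4,yaw,.12))
E
```

```text
19.7 [ 0.4758 -0.0068  0.0941] [-2.1854 -0.4141  5.5942] 0.013479714648073293 74.49922837567553
theta 2.446732021431168 r 0.07060551538961804 yaw 1.050141661613797
collar_post 0.85 [264.5, 174.9]
pot_mark 0.59 [257.7, 189.8]
2.15 [[261.8, 183.3], [255.8, 190.3]]
2.2 [[262.7, 183.5], [257.4, 190.7]]
2.25 [[263.7, 183.8], [259.0, 191.1]]
183 262 262; 184 261 263; 185 260 262; 186 258 262; 187 258 261; 188 257 260; 189 256 259; 190 256 259; 191 256 258; top mark mean [0.4884 0.0121] [-0.5343  0.8453] [np.float64(2.1464203391585075), np.float64(2.1680566530050758), np.float64(2.182875792058041)]
[[-0.7, 3.4, 0], [-0.7, 3.4, 0], [-0.8, 3.3, 0], [-0.9, 3.3, 0]]
```

```bash
python3 -c "
from arc import *
print(rows(2.447,2.19,5,1.05,.15))"
```

```text
[[-0.7, 3.5, 0], [-0.8, 3.5, 0], [-0.9, 3.5, 0], [-0.9, 3.5, 0], [-1.0, 3.5, 0]]
```

{"fn": "jog_arm", "kwargs": {"jaw": [235,235,235,235,235,235,235,235], "translation": [[-0.7,3.5,0],[-0.8,3.5,0],[-0.9,3.5,0],[-0.9,3.5,0],[-1.0,3.5,0],[0,0,0],[0,0,0],[0,0,0]], "dr": [[0,0,0.03],[0,0,0.03],[0,0,0.03],[0,0,0.03],[0,0,0.03],[0,0,0],[0,0,0],[0,0,0]]}}

```text
time_s: 20.65
ee_pos: [0.4886, 0.0054, 0.094]
eef_rot: [[-0.783, 0.621, -0.001], [0.621, 0.783, 0.0], [0.001, -0.0, -1.0]]
ft_force: [-1.8, -1.0, 5.7]
gripper_width: 0.0134
finger_force: 12.0
```

```bash
python3 - <<'E'
from fit import *
s=ctrl.state();p=s["ee_pos"];R=np.array(s["eef_rot"]);print(s["time_s"],p,s["ft_force"],s["gripper_width"])
print("theta",np.arctan2(p[1]+.052,p[0]-.530),"r",np.hypot(p[1]+.052,p[0]-.53))
# circle through three held post positions with r fixed
from scipy.optimize import least_squares
Q=np.array([(.4601,-.056),(.4758,-.0068),p[:2]]);print(least_squares(lambda c:np.hypot(*(Q-c).T)-.07,(.53,-.052)).x)
b=snap("scene","s7");cv2.imwrite("pics/c7.png",cv2.resize(b[145:205,235:305],(700,600),interpolation=cv2.INTER_CUBIC)[:,:,::-1])
E
```

```text
20.65 [0.4886 0.0054 0.094 ] [-1.7618 -0.9984  5.7311] 0.01342769830027405
theta 2.196192242411584 r 0.07074101394256295
[ 0.5299 -0.0511]
```

View pics/c7.png

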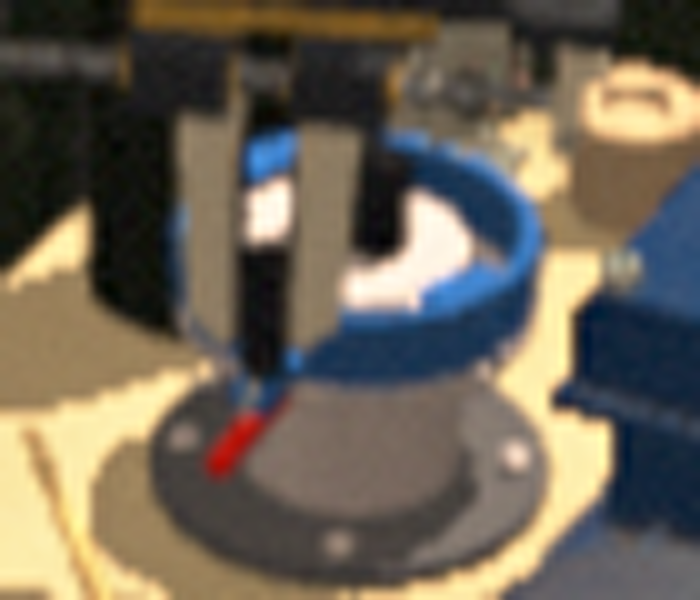

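The lever lies nearly over the red bar, which runs to (225,460) in the crop. I'll release, withdraw and measure it with both cameras.

{"fn": "jog_arm", "kwargs": {"jaw": [150,150,150,150,150,150,150,150,150,150,150,150,150], "translation": [[0,0,0],[0,0,0],[0,0,0],[0,0,-40],[0,0,-50],[0,0,-50],[30,28,0],[30,28,0],[30,28,0],[30,28,0],[30,28,0],[30,28,0],[0,0,0]], "dr": [[0,0,0],[0,0,0],[0,0,0],[0,0,0],[0,0,0],[0,0,0],[0,0,0],[0,0,0],[0,0,0],[0,0,0],[0,0,0],[0,0,0],[0,0,0]]}}

```text
time_s: 22.0
ee_pos: [0.4497, 0.2569, 0.2328]
eef_rot: [[-0.791, 0.611, -0.002], [0.611, 0.791, 0.004], [0.004, 0.002, -1.0]]
ft_force: [-0.7, 0.4, 0.0]
gripper_width: 0.0379
finger_force: 0.0
```

```bash
python3 - <<'E'
from fit import *
s=ctrl.state();print(s["time_s"],s["ee_pos"],s["ft_force"])
b=snap("scene","s8");a=snap("top","t8")
for n in("collar_post","pot_mark"):
  for c in("scene","top"):
    for q in ctrl.pinpoint(n,c)[:1]: print(n,c,q["conf"],q["xy"])
r=ctrl.trace("collar","scene")[0]["region"].astype(np.uint8)
cs,_=cv2.findContours(r,cv2.RETR_EXTERNAL,cv2.CHAIN_APPROX_NONE);o=np.zeros((384,512),np.float32);cv2.drawContours(o,cs,-1,1,-1)
full=lambda p:collar(p)+[prism(circ(.007,.07),.079,.122,*p)]
print("scene collar",fit(full,{"scene":o},[(.53,-.051,2.2)]))
print("top collar",fit(collar,{"top":blue("top",a,(.53,-.051))},[(.532,-.05,2.2)]))
up=lambda im,x0,y0,w,h,k:cv2.resize(im[y0:y0+h,x0:x0+w],(w*k,h*k),interpolation=cv2.INTER_CUBIC)
cv2.imwrite("pics/c8.png",np.hstack([up(b,245,152,50,50,8),up(a,262,148,50,50,8)])[:,:,::-1])
E
```

```text
22.0 [0.4497 0.2569 0.2328] [-0.7217  0.4178  0.0107]
collar_post scene 0.69 [260.9, 171.5]
collar_post top 0.56 [274.4, 178.3]
pot_mark scene 0.87 [259.2, 189.8]
pot_mark top 0.94 [264.5, 186.3]
scene collar (array([ 0.5251, -0.0495,  2.1592]), np.float64(0.6076136231422424))
top collar (array([ 0.5325, -0.0498,  2.2338]), np.float64(0.09108159691095352))
```

View pics/c8.png

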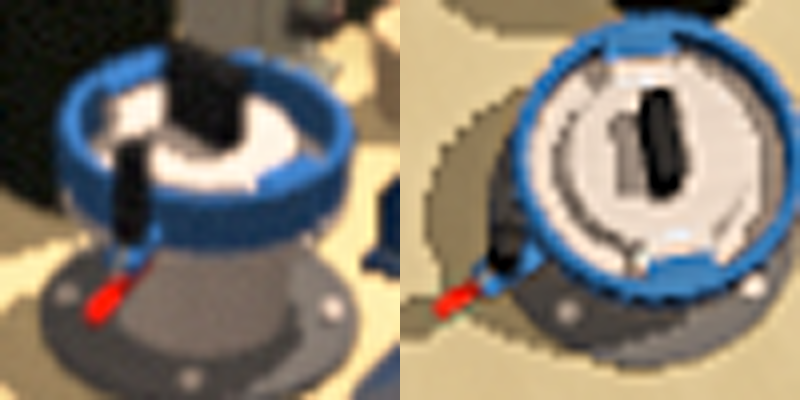

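```bash
python3 - <<'E'
from fit import *
from scipy.optimize import minimize_scalar
def load(n): return cv2.imread(f"pics/{n}.png")[:,:,::-1].astype(int)
for c,k,ctrs in(("top","t",[(.5325,-.050),(.530,-.0512)]),("scene","s",[(.527,-.0515),(.530,-.0512)])):
  i0,i8=load(k+"0"),load(k+"8")
  red=lambda i:(i[...,0]>1.8*i[...,1])&(i[...,0]>1.8*i[...,2])&(i[...,0]>90)
  for x,y in ctrs:
    ringm=draw(c,[prism(circ(.055),.064,.092,x,y,0)])>0
    near=draw(c,[prism(circ(.1),.0,.12,x,y,0)])>0
    M0=(red(i0)&near&~ringm).astype(np.float32)
    mk=lambda a:np.abs((draw(c,[prism(box(.054,.098,.0035),.063,.066,x,y,a)])-M0)[~ringm]).sum()/M0.sum()
    g=np.arange(2.0,2.4,.005);v=[mk(a) for a in g]
    # lever + post : blue or dark pixels that were not so at the start, outside ring; dark judged by colour change
    b=(i8[...,2]>1.4*i8[...,0])&(i8[...,2]>60);d=i8.max(2)<45
    roi=draw(c,[prism(box(.056,.09,.03),.066,.125,x,y,2.19)])>0
    M8=((b|d)&roi&~ringm).astype(np.float32)
    lv=lambda a:np.abs((draw(c,[prism(box(.05,.081,.007),.071,.079,x,y,a),prism(circ(.007,.07),.079,.122,x,y,a)])-M8)[roi&~ringm]).sum()/M8.sum()
    w=[lv(a) for a in g]
    # parabola minima
    mn=lambda v:(lambda j:np.polyfit(g[max(0,j-8):j+9],np.array(v)[max(0,j-8):j+9],2))(int(np.argmin(v)))
    f=lambda p:-p[1]/2/p[0]
    print(c,(x,y),"mark",g[np.argmin(v)],f(mn(v)),min(v),"lever",g[np.argmin(w)],f(mn(w)),min(w),M0.sum(),M8.sum())
E
```

```text
top (0.5325, -0.05) mark 2.1749999999999963 2.176181438866493 0.21314102 lever 2.1999999999999957 2.204148859282078 0.5790441 39.0 34.0
top (0.53, -0.0512) mark 2.144999999999997 2.1418019517350193 0.21710527 lever 2.1649999999999965 2.166659510645819 0.6484375 38.0 32.0
scene (0.527, -0.0515) mark 2.1299999999999972 2.1277323663110326 0.26151314 lever 2.1599999999999966 2.146915105129945 1.3125 38.0 31.0
scene (0.53, -0.0512) mark 2.1599999999999966 2.15921711390679 0.29807693 lever 2.184999999999996 2.1821552559702244 1.1824324 39.0 37.0
```

Both cameras agree that the lever is about 0.025 rad short of the mark, roughly 1.8 mm at the post. I'll regrip and nudge it.

{"fn": "jog_arm", "kwargs": {"jaw": [150,150,150,150,150,150,150,150,150,150,150,150], "translation": [[-30,-28,0],[-30,-28,0],[-30,-28,0],[-30,-28,0],[-30,-28,0],[-30,-28,0],[0,0,0],[0,0,0],[0,0,50],[0,0,50],[0,0,40],[0,0,0]], "dr": [[0,0,0],[0,0,0],[0,0,0],[0,0,0],[0,0,0],[0,0,0],[0,0,0],[0,0,0],[0,0,0],[0,0,0],[0,0,0],[0,0,0]]}}

```text
time_s: 23.55
ee_pos: [0.4849, 0.0075, 0.0895]
eef_rot: [[-0.785, 0.619, -0.012], [0.619, 0.785, 0.001], [0.009, -0.007, -1.0]]
ft_force: [-0.5, 0.6, 0.5]
gripper_width: 0.0382
finger_force: 0.0
```

{"fn": "jog_arm", "kwargs": {"jaw": [150,235,235,235,235,235,235,235,235,235], "translation": [[0,0,0],[0,0,0],[0,0,0],[0,0,0],[0,0,0],[0,0,0],[-0.3,0.9,0],[-0.3,0.8,0],[0,0,0],[0,0,0]], "dr": [[0,0,0],[0,0,0],[0,0,0],[0,0,0],[0,0,0],[0,0,0],[0,0,0],[0,0,0],[0,0,0],[0,0,0]]}}

```text
time_s: 24.55
ee_pos: [0.4906, 0.0061, 0.0949]
eef_rot: [[-0.783, 0.622, 0.001], [0.622, 0.783, 0.0], [-0.0, 0.001, -1.0]]
ft_force: [-1.2, -0.6, 7.6]
gripper_width: 0.0135
finger_force: 12.0
```

{"fn": "jog_arm", "kwargs": {"jaw": [150,150,150,150,150,150,150,150,150,150,150,150,150,150,150], "translation": [[0,0,0],[0,0,0],[0,0,0],[0,0,-40],[0,0,-50],[0,0,-50],[30,28,0],[30,28,0],[30,28,0],[30,28,0],[30,28,0],[30,28,0],[0,0,0],[0,0,0],[0,0,0]], "dr": [[0,0,0],[0,0,0],[0,0,0],[0,0,0],[0,0,0],[0,0,0],[0,0,0],[0,0,0],[0,0,0],[0,0,0],[0,0,0],[0,0,0],[0,0,0],[0,0,0],[0,0,0]]}}

```text
time_s: 26.05
ee_pos: [0.454, 0.2484, 0.2335]
eef_rot: [[-0.783, 0.622, -0.0], [0.622, 0.783, -0.001], [-0.001, -0.001, -1.0]]
ft_force: [0.4, -0.9, 0.4]
gripper_width: 0.0383
finger_force: 0.0
```

```bash
python3 - <<'E'
from h import *
s=ctrl.state();print(s["time_s"],s["ee_pos"],s["ft_force"])
b=snap("scene","s9");a=snap("top","t9")
up=lambda im,x0,y0,w,h,k:cv2.resize(im[y0:y0+h,x0:x0+w],(w*k,h*k),interpolation=cv2.INTER_CUBIC)
cv2.imwrite("pics/c9.png",np.hstack([up(b,245,152,50,50,8),up(a,262,148,50,50,8)])[:,:,::-1])
E
```

```text
26.05 [0.45403674 0.24840995 0.23353474] [ 0.44495921 -0.88715344  0.40567096]
```

View pics/c9.png

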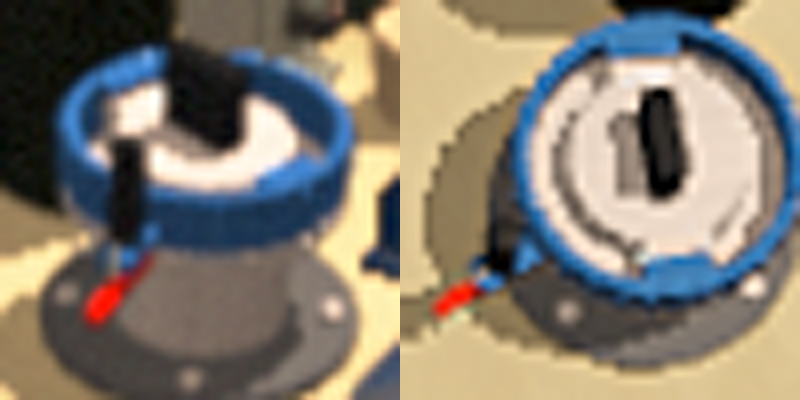

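The lever now lies in line with the red bar: in the top crop the lever tip is at (488,278) and the mark at (455,298). The tabs are over the ears and the gripper is clear.

```bash
python3 -c "
from rig import ctrl
print(ctrl.hand_in())"
```

```text
the job is handed in; nothing more can be done
None
```

The cork is in the pot, the cover is seated flat on the lands, the collar is turned so its lever lies over the red mark by eye in both cameras, the gripper is clear, and the job was handed in at about 26 s.

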